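# Find the socket key that fits the book press nut

## Robot

A 7-joint arm with a two-finger parallel gripper is mounted at the origin on the work surface. World frame = base frame: x ahead of the robot, y to its left, z up, the work surface at z = 0. Lengths are in m, angles in degrees, forces in N, time in s.
With the tool pointing down it reaches from about 0.425 to 0.875 m from the base axis. Payload 4.7 kg.
Tool frame: the origin (TCP) lies midway between the tips of the shut fingers; the grasp point (between the pads) lies 19 mm behind it; z points along the fingers, y is the direction in which the jaws open and shut (so a half turn about z gives the same grasp; the last joint's range is limited). The gripper opens to 87 mm and grips with 3 to 60 N. Pads are 19 mm wide; open, the fingers measure 117 mm over their backs; the gripper's body (75 mm by 190 mm) begins 51 mm behind the grasp point.
Start: joints at [-72.473, 18.392, -4.016, 83.108, 1.295, 78.541, -3.26], TCP at [0.187, 0.623, 0.223] pointing down, gripper open.
Joint ranges: [-163.93, 163.93], [-17.29, 119.83], [-79.2, 71.16], [3.27, 140.29], [-89.18, 269.18], [5.43, 117.66], [-154.24, 154.24]. Speed limits (degrees/s): [147.25, 147.25, 180, 180, 180, 180, 180].

## Interface

Orientations are given as [roll, pitch, yaw] about the fixed x, y, z axes, in that order (R = Rz(yaw) Ry(pitch) Rx(roll)).
In Python, from cell import env gives the robot as it stands.
- The arm moves only by the tool apply_moves, never from a script. Its argument "targets" is a list of rows, each a list of 2 entries, a list of its own where there are three numbers: the shift along the world's x, y, z in mm, then the turn, a rotation vector about the world's x, y, z in rad. A call has 1 to 8 rows; each row is the pose to reach, as a shift and turn from the pose commanded when the call began; what a row does not reach only later rows make up. A row lasts 1/10 s, in which the tool goes at most 50 mm and 8.59 degrees, less where a joint would pass 70% of its speed; a pose out of reach is approached as far as the arm can. A call with a gripper value outside its range is refused whole. "hand" is the finger opening in mm, from 0 to 87, set as the call begins (left out, the last holds). The fingers move at their own pace and stop on an object; "squeeze" is the grip in N (left out, the last holds). Time passes only in rows, so rows that repeat a pose let the fingers close. It gives the time, the measured TCP pose, the force and the opening at its end, in the units of the state.
- env.get_obs(): the state, without advancing time (a new reading comes with each control period).
- env.read_camera(name): name is "scene" or "top"; returns a dict with "image" (384x512x3 uint8, red, green, blue), "camera_matrix" (3x3 intrinsics, pixels), "camera_from_world" (4x4, takes a point from world to camera coordinates). Camera axes: x right, y down, z forward; pixel columns grow to the right and rows downward; lengths in m; the calibration is good to about 2 mm. A picture is of the moment at which its call begins. There is no depth.
- env.sign_off(): hands the job in, once; it reports no verdict.
Trained networks look in a picture, given as the dict that the camera call returned (one of the last four; its "shot" number tells which), for a name from the list of things; names that differ only in an ending like _2 or _b are one class to them, and where a whole thing is asked for, a point or a joint stands for the part that bears it (a point fixed in the world has none). Each returns a list of dicts, best first, with "conf" (0 to 1); they miss things now and then, are a little off and sometimes report something else, mostly with a low value. They report only what shows in the picture. A call takes as long as a camera call.
- env.regions_of(picture, target): "region" (384x512 bool, what is visible of it) and "rect" ([left, top, right, bottom] in pixels, round what is visible of it).
The state is a dict: "time_s": time; "qpos": joint angles; "joint_velocities": joint speeds; "effort": joint torques, N m; "tool_pos": TCP position; "tool_rot": TCP orientation; "force": force on the tool from outside, world axes, zero at the start; "wrist_torque": the same for the moment, N m; "grip_width": finger opening in m.
Only numpy, scipy, OpenCV 4.12 (cv2) and the standard library are available. Lean on these libraries where they do the work, as an engineer would, in place of code of your own. Each camera call takes 0.05 s, during which the arm holds its last target. There are 200 camera calls.

## Task

Lift the socket keys up and off their forked hooks as needed and try them on the nut that stands on the red washer of the book press, until you find the one that really fits (not one that stops on top, nor a big loose one). Keep that key fully seated and upright on the nut and finish while still gripping it: do not let go. Any key that does not fit goes back on a hook or anywhere on the table, and the other things on the table stay where they are.

Things in the scene. Friction and masses are not known exactly. Their poses are not given: they have to be found in the camera images.
- key_green: Socket key, green handle, made for the 19 mm nut. From the mouth up: hex socket 21.5 mm across flats inside, 15 deep, 30.5 outside, 30 tall; 12 mm shaft; collar 38 mm across at 105-111; hex handle 26 mm across flats at 111-166. 0.2-0.33 kg. Origin: mouth centre, z up. Both hexes: flats face own +-y and every 60 deg. Hangs by the collar in any one of the forks, mouth 30 mm up.
- key_yellow: Socket key, yellow handle, made for the 28 mm nut. From the mouth up: hex socket 30.5 mm across flats inside, 15 deep, 39.5 outside, 30 tall; 12 mm shaft; collar 38 mm across at 105-111; hex handle 26 mm across flats at 111-166. 0.2-0.33 kg. Origin: mouth centre, z up. Both hexes: flats face own +-y and every 60 deg. Hangs by the collar in any one of the forks, mouth 30 mm up.
- key_red: Socket key, red handle, too big: goes loosely over both nuts. From the mouth up: hex socket 38.5 mm across flats inside, 15 deep, 47.5 outside, 30 tall; 12 mm shaft; collar 38 mm across at 105-111; hex handle 26 mm across flats at 111-166. 0.2-0.33 kg. Origin: mouth centre, z up. Both hexes: flats face own +-y and every 60 deg. Hangs by the collar in any one of the forks, mouth 30 mm up.
- rack: Wooden rack, fixed. Origin on the table below the middle key's axis. Steel forks at own y -95, 0, +95 mm, open to own -x, top 135 mm up, 8 deep; 15 mm slots, prongs from x +54 to -31 mm, the last 6 mm turned up to 143. To free a key raise it 10 mm or more, then draw it 60 mm or more along own -x (hanging back: the reverse). Cross bar at x +60, top 135 mm up.
- press: Book press, fixed: two pale boards 160 x 310 mm with a book clamped between, long side along own y. Origin on the table below its centre. Top of the upper board 66 mm above the table.
- red_washer (a point): Centre of the top of the red washer (58 mm across), at own x 0, y -120 mm of the press, 68 mm above the table; the nut to be driven stands on it. The other nut stands on a plain washer at own y +120 mm, at the same height.
- nut_a: One of the press's two brass hex nuts, fixed, 18 mm tall, 2 mm bevel on top. One is 19 mm across flats, the other 28; which is which, and which stands on the red washer, is not told. Origin: centre of its underside, z up. Flats face own +-y and every 60 deg. A fitting key fully down has its mouth 3 mm above this origin; one too small stays 16-18 mm above.
- nut_b: One of the press's two brass hex nuts, fixed, 18 mm tall, 2 mm bevel on top. One is 19 mm across flats, the other 28; which is which, and which stands on the red washer, is not told. Origin: centre of its underside, z up. Flats face own +-y and every 60 deg. Seating as for nut_a.
- weight: Black iron paperweight, 60 mm across, 90 mm tall, with a knob. Bystander. Origin at its underside.
- glue_jar: Glue jar, 66 mm across, 85 mm tall. Bystander. Origin at its underside.
- tape_roll: Roll of paper tape lying flat, 72 mm across, 20 mm tall. Bystander. Origin at its underside.
- bone_folder: Bone folder, flat ivory strip 150 x 22 x 6 mm. Bystander. Origin at its underside.
- sanding_block: Cork block 90 x 50 x 30 mm. Bystander. Origin at its underside.
- screwdriver: Screwdriver lying along its own x. Bystander.
- brush: Brush lying along its own x. Bystander.

How it is judged (in metres and radians):
On the way:
1. a socket key has been lifted off its hook and drawn clear of the rack, in the gripper (((contact force between the fingers and key_green above 1 N and x of key_green in the frame of rack below -0.055 m) or (contact force between the fingers and key_yellow above 1 N and x of key_yellow in the frame of rack below -0.055 m) or (contact force between the fingers and key_red above 1 N and x of key_red in the frame of rack below -0.055 m))), for 0.2 s.
At the end, for the whole second after the job is handed in: The key made for the nut on the red washer is seated on it: key axis within 4 mm of the nut's, mouth less than 6.5 mm above the nut's underside, tilted less than 0.1 rad, at rest, and gripped by the fingers (more than 2 N). The other keys are on the rack or the table (((horizontal distance between nut_b and red_washer below 0.01 m and horizontal distance between key_green and nut_b below 0.004 m and z of key_green in the frame of nut_b below 0.0065 m and angle between key_green's own z axis and vertical below 0.1 rad and contact force between the fingers and key_green above 2 N and linear speed of key_green below 0.03 m/s) or (horizontal distance between nut_a and red_washer below 0.01 m and horizontal distance between key_yellow and nut_a below 0.004 m and z of key_yellow in the frame of nut_a below 0.0065 m and angle between key_yellow's own z axis and vertical below 0.1 rad and contact force between the fingers and key_yellow above 2 N and linear speed of key_yellow below 0.03 m/s)) and height (world z) of each of key_green, key_yellow, key_red above -0.02 m); the arm keeps its last pose, push and grip.
It fails at once if a bystander on the table is moved by more than 40 mm (distance of any of weight, glue_jar, tape_roll, bone_folder, sanding_block, screwdriver, brush from where it was at the start of the episode above 0.04 m).
It fails at once if a key falls off the table (height (world z) of any of key_green, key_yellow, key_red below -0.05 m).
It also fails if it takes over 64 s, if anything falls off the work surface, if the arm or the gripper's body presses on something with over 40 N, if the wrist force passes 120 N, or if a joint passes its speed limit or range.

## Working session

There is one attempt and no reset: what is moved stays moved. The work goes in short steps, Python scripts to look and compute and a tool call to move; the robot and the scene stay as the last step left them, time stands still between calls to the robot, and variables do not carry over. Pictures are saved under pics/ and viewed, about 8 in all and at most 12, crops included, and the job is handed in when it is done.

Besides the shell and the picture viewer there is one more tool, called as name([rows], argument=value, ...), one row to a line, values as JSON. apply_moves: Moves the arm, as the interface text tells. Its arguments: {"type":"object","properties":{"targets":{"type":"array","items":{"type":"array"}},"hand":{"type":"number"},"squeeze":{"type":"number"}},"required":["targets"]}

```bash
mkdir -p pics; ls
python3 - <<'E'
from cell import env
import cv2,numpy as np
o=env.get_obs();print({k:np.round(v,3).tolist() for k,v in o.items()})
for n in("scene","top"):
    p=env.read_camera(n);cv2.imwrite(f"pics/{n}0.png",cv2.resize(p["image"][:,:,::-1],(800,600),interpolation=cv2.INTER_CUBIC))
    print(n,np.round(p["camera_matrix"],1).tolist(),np.round(p["camera_from_world"],3).tolist())
    for t in("key_green","key_yellow","key_red","rack","press","nut_a","weight","glue_jar","tape_roll","bone_folder","sanding_block","screwdriver","brush"):
        r=env.regions_of(p,t);print(t,[(round(d["conf"],2),np.round(d["rect"]).tolist()) for d in r[:3]])
E
```

```text
pics
{'time_s': 0.0, 'qpos': [-72.474, 18.439, -4.016, 83.175, 1.295, 78.542, -3.261], 'joint_velocities': [-0.022, 0.103, 0.001, 0.011, -0.025, 0.018, 0.015], 'effort': [-0.0, -49.129, -0.404, -31.253, -0.064, 0.044, 0.0], 'tool_pos': [0.187, 0.622, 0.221], 'tool_rot': [-179.89, 0.005, 163.282], 'force': [-0.015, 0.529, -0.496], 'wrist_torque': [0.053, 0.075, 0.016], 'grip_width': 0.087}
scene [[361.2, 0.0, 253.5], [0.0, 361.2, 188.6], [0.0, 0.0, 1.0]] [[-0.86, 0.511, -0.004, 0.415], [0.277, 0.46, -0.844, -0.108], [-0.429, -0.726, -0.537, 1.232], [0.0, 0.0, 0.0, 1.0]]
key_green [(0.78, [187.0, 119.0, 202.0, 174.0])]
key_yellow [(0.48, [168.0, 97.0, 182.0, 143.0])]
key_red [(0.96, [172.0, 107.0, 195.0, 161.0]), (0.63, [137.0, 185.0, 163.0, 217.0])]
rack [(0.6, [149.0, 119.0, 203.0, 195.0])]
press [(0.68, [236.0, 200.0, 356.0, 331.0]), (0.58, [176.0, 109.0, 192.0, 162.0])]
nut_a [(0.49, [263.0, 203.0, 277.0, 216.0])]
weight [(0.6, [137.0, 184.0, 166.0, 219.0])]
glue_jar [(0.72, [130.0, 161.0, 156.0, 192.0])]
tape_roll [(0.86, [255.0, 162.0, 277.0, 182.0])]
bone_folder [(0.6, [300.0, 1
[... 460 characters left out ...]
(0.58, [339.0, 141.0, 361.0, 169.0])]
rack [(0.83, [305.0, 127.0, 393.0, 173.0]), (0.19, [122.0, 156.0, 232.0, 224.0])]
press [(0.88, [125.0, 155.0, 233.0, 226.0])]
nut_a [(0.56, [212.0, 185.0, 224.0, 197.0])]
weight [(0.9, [268.0, 108.0, 289.0, 133.0]), (0.63, [289.0, 219.0, 310.0, 241.0])]
glue_jar [(0.93, [310.0, 106.0, 332.0, 130.0]), (0.66, [366.0, 136.0, 392.0, 164.0]), (0.58, [336.0, 141.0, 361.0, 167.0])]
tape_roll [(0.51, [291.0, 219.0, 310.0, 241.0])]
bone_folder [(0.59, [203.0, 238.0, 250.0, 252.0]), (0.2, [368.0, 137.0, 394.0, 166.0])]
sanding_block [(0.68, [153.0, 261.0, 176.0, 293.0])]
screwdriver [(0.5, [209.0, 92.0, 224.0, 140.0])]
brush [(0.68, [340.0, 220.0, 368.0, 278.0])]
```

View pics/scene0.png

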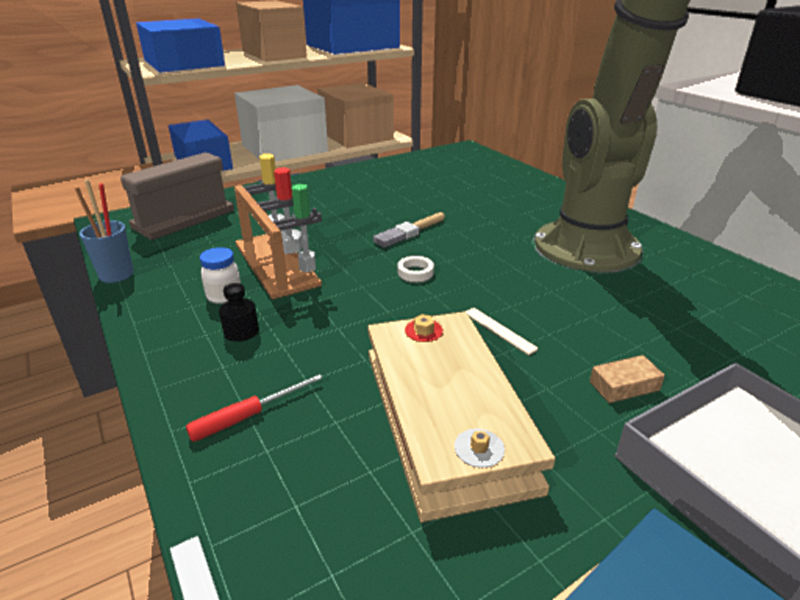

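View pics/top0.png

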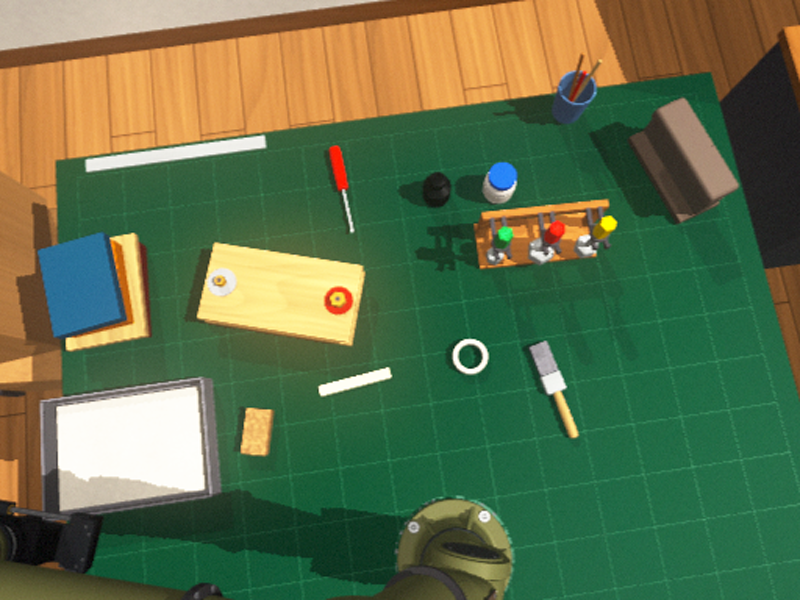

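The scene view (800x600 picture) shows the rack at ~(280,230) with yellow, red and green keys, and the press with the red washer at (424,328). In the top view the red-washer nut is at (339,299) and looks larger than the other at (220,282), so yellow is likely. Next, closer crops and measurements.

```bash
cat > h.py <<'E'
from cell import env
import cv2,numpy as np
from scipy.optimize import least_squares
def proj(p,X):
    X=np.atleast_2d(X);c=X@p["camera_from_world"][:3,:3].T+p["camera_from_world"][:3,3]
    q=c@p["camera_matrix"].T;return q[:,:2]/q[:,2:]
def onz(p,uv,z):
    R=p["camera_from_world"][:3,:3];t=p["camera_from_world"][:3,3]
    o=-R.T@t;d=R.T@np.linalg.solve(p["camera_matrix"],[uv[0],uv[1],1]);return o+d*(z-o[2])/d[2]
def hsv(p,c):
    h=cv2.cvtColor(p["image"],cv2.COLOR_RGB2HSV);H,S,V=[h[...,i].astype(int) for i in range(3)]
    if c=="red":m=((H<6)|(H>172))&(S>150)&(V>90)
    if c=="yellow":m=(H>24)&(H<34)&(S>170)&(V>110)
    if c=="green":m=(H>50)&(H<75)&(S>150)&(V>110)
    return m
def crop(p,l,t,r,b,k):
    return cv2.resize(p["image"][t:b,l:r,::-1],None,fx=k,fy=k,interpolation=cv2.INTER_CUBIC)
E
python3 - <<'E'
from h import *
P={n:env.read_camera(n) for n in("top","scene")}
for n,p in P.items():
    print(n)
    for c in("red","yellow","green"):
        k,l,s,ce=cv2.connectedComponentsWithStats(hsv(p,c).astype(np.uint8))
        print(c,[(s[i].tolist(),np.round(ce[i],1).tolist()) for i in range(1,k) if s[i][4]>15])
a=crop(P["top"],195,170,235,210,10);b=crop(P["top"],365,135,405,175,10)
c=crop(P["scene"],250,195,290,235,7.5);c=crop(P["scene"],252,190,292,220,10);d=crop(P["scene"],160,95,200,125,10)
cv2.imwrite("pics/c1.png",np.vstack([np.hstack([a,b])[:300],np.hstack([c,d])]))
E
```

```text
top
red [([365, 46, 10, 19, 40], [370.0, 53.8]), ([211, 93, 12, 29, 208], [216.2, 107.0]), ([348, 141, 13, 15, 133], [354.4, 148.4]), ([208, 184, 17, 17, 119], [217.0, 192.5])]
yellow [([383, 138, 12, 11, 84], [389.2, 142.4]), ([212, 187, 8, 8, 26], [215.7, 190.9])]
green [([319, 145, 9, 13, 78], [323.1, 149.7]), ([392, 233, 8, 9, 21], [396.1, 237.9]), ([362, 239, 8, 9, 21], [366.4, 243.6]), ([460, 243, 6, 12, 18], [462.7, 249.7]), ([465, 260, 14, 5, 26], [471.1, 261.3]), ([428, 262, 11, 8, 24], [433.7, 266.5]), ([464, 265, 7, 10, 21], [467.4, 269.8]), ([385, 272, 12, 3, 16], [390.6, 273.1]), ([486, 275, 13, 12, 39], [490.8, 280.1]), ([468, 276, 9, 11, 29], [471.6, 279.8]), ([437, 280, 6, 7, 17], [439.1, 282.8]), ([498, 281, 10, 9, 30], [502.4, 285.0]), ([465, 288, 25, 20, 106], [476.2, 296.2]), ([492, 288, 7, 11, 32], [494.8, 293.0]), ([504, 291, 8, 16, 47], [507.9, 298.3]), ([439, 293, 7, 9, 18], [442.2, 296.2]), ([313, 295, 4, 13, 18], [314.4, 301.9]), ([455, 295, 8, 5, 20], [458.6, 296.7]), ([411, 301, 7, 15, 29], [413.1, 306.3]), ([421, 300, 17, 4, 28], [428.4, 301.2]), ([481, 3
[... 528 characters left out ...]
8]), ([452, 332, 16, 12, 48], [458.8, 337.8]), ([463, 338, 17, 18, 65], [470.9, 346.1]), ([502, 339, 10, 5, 20], [507.4, 340.8]), ([450, 345, 6, 8, 20], [453.2, 348.0]), ([485, 344, 27, 31, 205], [499.4, 360.1]), ([476, 348, 13, 13, 50], [480.8, 355.0]), ([449, 355, 19, 19, 85], [458.6, 365.2]), ([460, 360, 23, 24, 88], [470.6, 370.3]), ([440, 362, 9, 8, 16], [443.6, 366.4]), ([478, 371, 7, 12, 22], [480.8, 376.6]), ([491, 374, 11, 10, 34], [496.8, 379.2]), ([365, 378, 16, 4, 18], [372.0, 379.7])]
scene
red [([176, 107, 11, 21, 195], [180.8, 117.0]), ([64, 117, 7, 34, 85], [66.8, 133.3]), ([259, 206, 24, 13, 144], [270.8, 212.7]), ([119, 253, 48, 29, 574], [142.3, 267.2])]
yellow []
green []
```

View pics/c1.png

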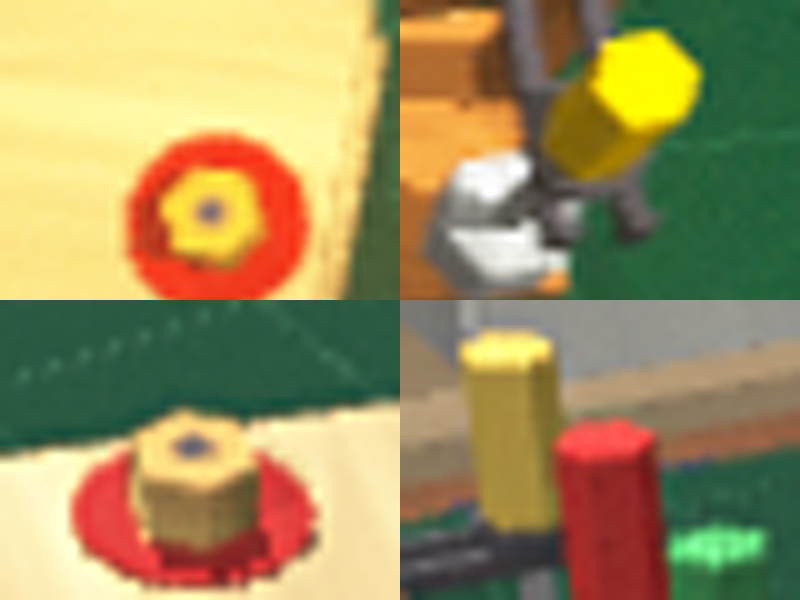

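The crops show the red-washer nut about 10 px across corners against an 18 px washer. That is roughly 32 mm, so it is the 28 mm nut and the yellow key fits. I'll fit prism silhouettes for positions and yaws.

```bash
cat >> h.py <<'E'
K=8
def prism(x,y,yaw,levels):
    a=np.radians(yaw+np.arange(6)*60);V=[]
    for z,af in levels:
        r=af/np.sqrt(3);V.append(np.c_[x+r*np.cos(a),y+r*np.sin(a),np.full(6,z)])
    return np.vstack(V)   # corners at yaw (own +x), flats at +-y
def upmask(p,box,f):
    l,t,r,b=box;im=cv2.resize(p["image"][t:b,l:r],None,fx=K,fy=K,interpolation=cv2.INTER_CUBIC)
    h=cv2.cvtColor(im,cv2.COLOR_RGB2HSV).astype(int);m=f(h[...,0],h[...,1],h[...,2]).astype(np.uint8)
    k,lab,s,_=cv2.connectedComponentsWithStats(m);return (lab==1+np.argmax(s[1:,4])).astype(np.uint8)
def render(p,box,V):
    uv=(proj(p,V)-[box[0],box[1]]+.5)*K-.5
    m=np.zeros(((box[3]-box[1])*K,(box[2]-box[0])*K),np.uint8)
    cv2.fillConvexPoly(m,cv2.convexHull(np.round(uv).astype(np.int32)),1);return m
def fit(items,x0,levels,R=.008):
    # items: (pic, box, mask)
    def cost(v):
        c=0
        for p,b,m in items:
            r=render(p,b,prism(v[0],v[1],v[2],levels));c+=1-(r&m).sum()/max(1,(r|m).sum())
        return c
    from scipy.optimize import differential_evolution as DE
    s=DE(cost,[(x0[0]-R,x0[0]+R),(x0[1]-R,x0[1]+R),(0,60)],seed=1,maxiter=60,popsize=12,polish=False)
    prof=[min(cost([s.x[0]+dx,s.x[1]+dy,s.x[2]+d]) for dx in(-.001,0,.001) for dy in(-.001,0,.001)) for d in(-20,-10,-5,5,10,20)]
    return s.x,s.fun,np.round(prof,3)
HL=[(.141,.026),(.196,.026)];NL=[(.068,.028),(.084,.028),(.086,.024)]
E
cat > m.py <<'E'
from h import *
t=env.read_camera("top");s=env.read_camera("scene")
print("nut guess top",onz(t,(215.7,190.7),.086),"scene",onz(s,(271,204),.086),"washer",onz(s,(271,210.8),.068))
out=[]
bt=(205,180,228,203);mn=upmask(t,bt,lambda H,S,V:(H>13)&(H<40)&(V>90)); 
# keep only nut: inside washer disc
g=onz(t,(216.5,192),.068)
disc=lambda p,b,r:render(p,b,np.c_[g[0]+r*np.cos(np.arange(0,6.28,.1)),g[1]+r*np.sin(np.arange(0,6.28,.1)),np.full(63,.068)])
k,l,st,ce=cv2.connectedComponentsWithStats(mn)
mn=upmask(t,bt,lambda H,S,V:(H>13)&(H<40)&(V>90)&(disc(t,bt,.026)>0))
x,f,pr=fit([(t,bt,mn)],g,NL);print("nut top-only",np.round(x,4),f,pr)
N=x
ky={}
for c,bx,f,uv in(("yellow",(374,130,402,162),lambda H,S,V:(H>23)&(H<34)&(S>190)&(V>70),(389.2,142.4)),
 ("red",(342,134,368,164),lambda H,S,V:((H<5)|(H>174))&(S>170)&(V>70),(356,147)),
 ("green",(312,138,334,164),lambda H,S,V:(H>55)&(H<80)&(S>150)&(V>95),(324,149))):
    m=upmask(t,bx,f);g=onz(t,uv,.196);x,fv,pr=fit([(t,bx,m)],g,HL,.012);ky[c]=x;print(c,"top",np.round(x,4),round(fv,3),pr);out.append((c,m,render(t,bx,prism(*x,HL))))
bs=(160,88,190,132);ms=upmask(s,bs,lambda H,S,V:(H>18)&(H<34)&(S>90)&(V>70))
i=[(t,(374,130,402,162),out[0][1]),(s,bs,ms)]
x,fv,pr=fit(i,ky["yellow"],HL,.012);print("yellow both",np.round(x,4),round(fv,3),pr)
print("proj yellow top in scene",proj(s,[[*ky["yellow"][:2],.196]]),"nut top center in scene",proj(s,[[*N[:2],.086]]))
d=ky["green"][:2]-ky["yellow"][:2];print("rack +y dir",d,np.linalg.norm(d),np.degrees(np.arctan2(d[1],d[0])))
def ov(m,r):
    a=np.dstack([m*255,r*255,m*0]);return cv2.resize(a,(250,250))
cv2.imwrite("pics/ov.png",np.hstack([ov(mn,render(t,bt,prism(*N,NL))),ov(out[0][1],out[0][2]),ov(ms,render(s,bs,prism(*x,HL)))]))
E
python3 m.py
```

```text
nut guess top [0.52786828 0.1558068  0.086     ] scene [0.52615741 0.15465377 0.086     ] washer [0.52708507 0.15680044 0.068     ]
nut top-only [0.5286 0.1568 9.0808] 0.08912960851387308 [0.151 0.119 0.099 0.112 0.133 0.161]
yellow top [ 0.5756 -0.3701 16.4673] 0.436 [0.441 0.448 0.44  0.438 0.439 0.441]
red top [ 0.5767 -0.2702 24.013 ] 0.11 [0.121 0.12  0.114 0.119 0.121 0.129]
green top [ 0.5821 -0.1758 24.5781] 0.386 [0.414 0.397 0.392 0.394 0.4   0.412]
yellow both [ 0.5731 -0.3675 23.8783] 0.589 [0.589 0.597 0.59  0.59  0.594 0.593]
proj yellow top in scene [[168.58517714  99.26477321]] nut top center in scene [[270.60815488 204.75000688]]
rack +y dir [0.00650736 0.19430792] 0.19441685691321756 88.08188426683193
```

View pics/ov.png

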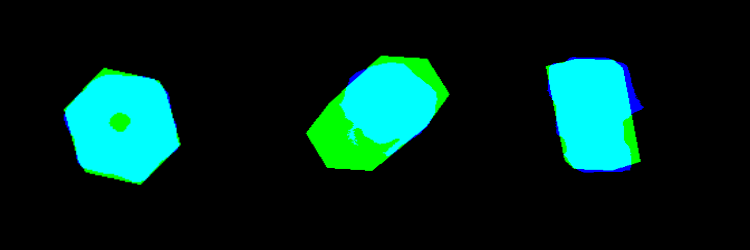

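```bash
cat > m2.py <<'E'
from h import *
t=env.read_camera("top");s=env.read_camera("scene");T=[]
HT=[(.196,.026)]
def show(m,r): T.append(cv2.resize(np.dstack([m*255,r*255,m*0]),(200,200)))
k={}
for c,bx,fa,ft,uv in(("yellow",(374,130,402,162),lambda H,S,V:(H>20)&(H<36)&(S>150)&(V>60),lambda H,S,V:(H>20)&(H<36)&(S>150)&(V>190),(389.2,142.4)),
 ("red",(342,134,368,164),lambda H,S,V:((H<6)|(H>172))&(S>150)&(V>50),lambda H,S,V:((H<6)|(H>172))&(S>150)&(V>200),(356,147)),
 ("green",(312,138,334,164),lambda H,S,V:(H>50)&(H<80)&(S>120)&(V>75),lambda H,S,V:(H>50)&(H<80)&(S>120)&(V>170),(324,149))):
    g=onz(t,uv,.196)
    for n,f,L in(("all",fa,HL),("top",ft,HT)):
        m=upmask(t,bx,f);x,fv,pr=fit([(t,bx,m)],g,L,.012);print(c,n,np.round(x,4),round(fv,3),pr);show(m,render(t,bx,prism(*x,L)))
        k[c,n]=x
bs=(160,88,190,132);ms=upmask(s,bs,lambda H,S,V:(H>18)&(H<34)&(S>90)&(V>70))
x,fv,pr=fit([(s,bs,ms)],k["yellow","top"],HL,.015);print("yellow scene",np.round(x,4),round(fv,3),pr)
show(ms,render(s,bs,prism(*x,HL)))
# rack crop with current hypothesis
cv2.imwrite("pics/ov2.png",np.vstack([np.hstack(T[:4]),np.hstack(T[4:]+[0*T[0]]*(8-len(T)))]))
cv2.imwrite("pics/rack.png",np.hstack([crop(t,296,120,406,180,4),crop(s,145,85,215,145,4)])[:, :800])
E
python3 m2.py
```

```text
yellow all [ 0.5729 -0.3656 34.796 ] 0.046 [0.092 0.062 0.051 0.051 0.063 0.086]
yellow top [ 0.5722 -0.3644 37.2406] 0.083 [0.135 0.112 0.094 0.111 0.116 0.14 ]
red all [ 0.5767 -0.2702 44.9161] 0.085 [0.095 0.089 0.092 0.091 0.095 0.099]
red top [ 0.5764 -0.2696 51.5894] 0.084 [0.132 0.109 0.105 0.103 0.111 0.123]
green all [ 0.581  -0.1748 20.4914] 0.127 [0.156 0.147 0.134 0.134 0.137 0.15 ]
green top [ 0.5803 -0.1742  4.3934] 0.06 [0.13  0.102 0.074 0.073 0.094 0.133]
yellow scene [ 0.572  -0.3681 47.4932] 0.136 [0.139 0.137 0.136 0.139 0.141 0.148]
```

View pics/ov2.png

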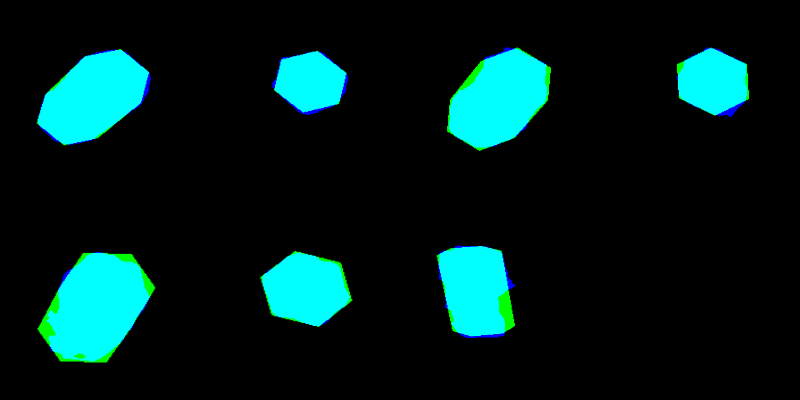

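View pics/rack.png

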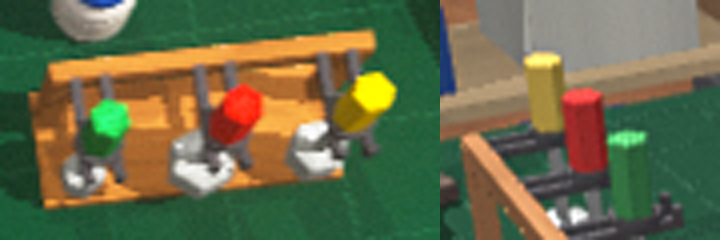

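Overlays match well: yellow handle at (0.5725, -0.3655), hex yaw ≈36°. The rack's yaw is ≈ -2.5° (opening toward the robot), and the nut is at (0.528, 0.156) with yaw ≈9°. I'll move toward the yellow key.

apply_moves([
  [[30,-20,40],[0,0,0]],
  [[70,-46,77],[0,0,0]],
  [[110,-72,77],[0,0,0]],
  [[150,-98,77],[0,0,0]],
  [[190,-124,77],[0,0,0]],
  [[230,-150,77],[0,0,0]],
  [[263,-172,77],[0,0,0]],
  [[263,-172,77],[0,0,0]],
], hand=60)

```text
time_s: 2.5
tool_pos: [0.4575, 0.4437, 0.2996]
tool_rot: [-179.9, 0.3, 162.6]
force: [0.9, -0.0, 0.4]
grip_width: 0.0599
```

apply_moves([
  [[15,-45,0],[0,0,0]],
  [[30,-90,0],[0,0,0]],
  [[45,-135,0],[0,0,0]],
  [[60,-180,0],[0,0,0]],
  [[75,-225,0],[0,0,0]],
  [[90,-270,0],[0,0,0]],
  [[105,-315,0],[0,0,-0.06]],
  [[120,-360,0],[0,0,-0.13]],
])

```text
time_s: 3.3
tool_pos: [0.5702, 0.0893, 0.2999]
tool_rot: [179.9, 0.0, 155.7]
force: [1.2, 0.7, 0.6]
grip_width: 0.0601
```

apply_moves([
  [[10,-48,0],[0,0,0]],
  [[20,-96,0],[0,0,0]],
  [[20,-144,0],[0,0,0]],
  [[20,-192,0],[0,0,0]],
  [[15,-240,0],[0,0,0]],
  [[10,-288,0],[0,0,0]],
  [[8,-336,0],[0,0,0]],
  [[5,-384,0],[0,0,0]],
])

```text
time_s: 4.1
tool_pos: [0.5751, -0.2944, 0.2999]
tool_rot: [179.9, 0.0, 155.9]
force: [1.0, -0.3, 0.2]
grip_width: 0.0599
```

apply_moves([
  [[-1,-40,0],[0,0,0]],
  [[-2,-71,0],[0,0,0]],
  [[-2,-71,0],[0,0,0]],
  [[-2,-71,0],[0,0,0]],
])

```text
time_s: 4.5
tool_pos: [0.573, -0.3644, 0.2992]
tool_rot: [180.0, -0.0, 155.8]
force: [0.4, 0.1, 0.7]
grip_width: 0.0598
```

Run:
```python
from h import *
o=env.get_obs();print(o["time_s"],o["tool_pos"],o["tool_rot"],np.round(o["qpos"],1))
s=env.read_camera("scene");t=env.read_camera("top")
cv2.imwrite("pics/a1.png",np.hstack([cv2.resize(crop(s,130,60,230,160,4),(400,400)),cv2.resize(crop(t,300,90,420,210,4),(400,400))]))
```

```text
4.5 [ 0.57303095 -0.3644035   0.29921302] [ 1.79963404e+02 -3.24202521e-02  1.55779294e+02] [  5.1  23.2  36.   72.4 -13.4  88.5 105. ]
```

View pics/a1.png

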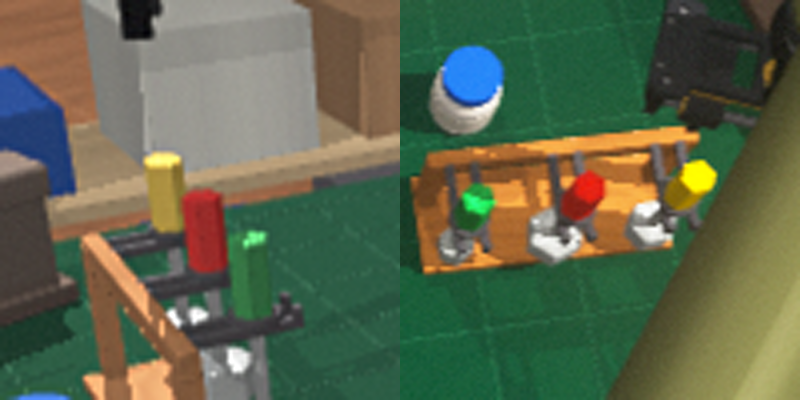

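apply_moves([
  [[-0.5,-1,-35],[0,0,0]],
  [[-0.5,-1,-65],[0,0,0]],
  [[-0.5,-1,-85],[0,0,0]],
  [[-0.5,-1,-100],[0,0,0]],
  [[-0.5,-1,-115],[0,0,0]],
  [[-0.5,-1,-130],[0,0,0]],
  [[-0.5,-1,-146],[0,0,0]],
  [[-0.5,-1,-146],[0,0,0]],
])

```text
time_s: 5.4
tool_pos: [0.5715, -0.3644, 0.1508]
tool_rot: [180.0, -0.2, 155.8]
force: [-0.2, 0.5, -1.1]
grip_width: 0.0599
```

Run:
```python
from h import *
o=env.get_obs();print(o["time_s"],o["tool_pos"],o["tool_rot"],o["force"])
s=env.read_camera("scene");t=env.read_camera("top")
cv2.imwrite("pics/a2.png",np.hstack([cv2.resize(crop(s,130,70,210,150,5),(400,400)),cv2.resize(crop(t,340,100,420,180,5),(400,400))]))
```

```text
5.4 [ 0.57145923 -0.36444045  0.15084341] [179.97275707  -0.22857984 155.8416533 ] [-0.19573238  0.46782254 -1.06872471]
```

View pics/a2.png

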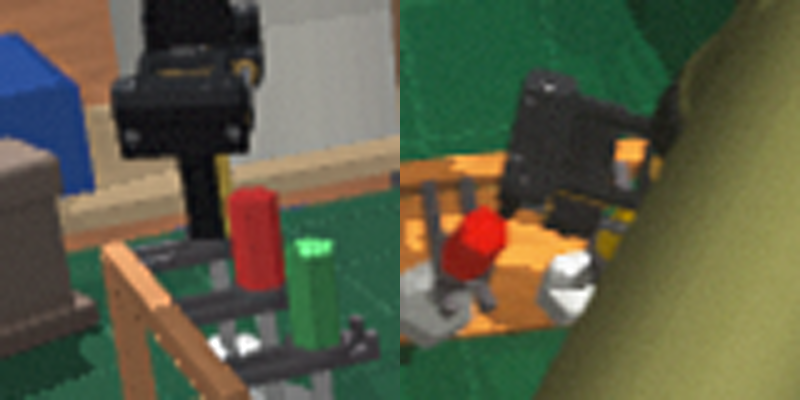

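The gripper straddles the yellow handle with no contact force, so I'll close on it.

apply_moves([
  [[0,0,0],[0,0,0]],
  [[0,0,0],[0,0,0]],
  [[0,0,0],[0,0,0]],
  [[0,0,0],[0,0,0]],
  [[0,0,0],[0,0,0]],
  [[0,0,0],[0,0,0]],
], hand=15, squeeze=45)

```text
time_s: 6.1
tool_pos: [0.5725, -0.366, 0.1538]
tool_rot: [-180.0, 0.0, 155.8]
force: [0.5, -0.1, 0.1]
grip_width: 0.0259
```

Opening is 25.9 mm, so the grip is on the flats. Next: lift 18 mm and draw out along the rack's -x.

apply_moves([
  [[0,0,6],[0,0,0]],
  [[0,0,12],[0,0,0]],
  [[0,0,18],[0,0,0]],
  [[0,0,18],[0,0,0]],
  [[-20,1,18],[0,0,0]],
  [[-45,2,18],[0,0,0]],
  [[-70,3,18],[0,0,0]],
  [[-80,3.5,18],[0,0,0]],
])

```text
time_s: 6.9
tool_pos: [0.4898, -0.3627, 0.1716]
tool_rot: [180.0, -0.1, 155.7]
force: [0.2, -0.0, -1.4]
grip_width: 0.0255
```

Run:
```python
from h import *
o=env.get_obs();print(o["time_s"],o["tool_pos"],o["tool_rot"],o["force"],o["wrist_torque"],o["grip_width"])
```

```text
6.9 [ 0.48980732 -0.36267706  0.17162435] [ 1.79999517e+02 -6.17177333e-02  1.55695045e+02] [ 0.19320387 -0.03303022 -1.40816587] [-0.04181893  0.01114826 -0.05480291] 0.025489051669431856
```

apply_moves([
  [[0,0,40],[0,0,0]],
  [[0,0,80],[0,0,0]],
  [[0,40,85],[0,0,0]],
  [[2,88,85],[0,0,0]],
  [[4,136,85],[0,0,0]],
  [[8,184,85],[0,0,-0.05]],
  [[12,232,85],[0,0,-0.1]],
  [[16,280,85],[0,0,-0.15]],
])

```text
time_s: 7.7
tool_pos: [0.5089, -0.0796, 0.2571]
tool_rot: [179.9, 0.1, 147.1]
force: [0.3, 0.2, -2.1]
grip_width: 0.0257
```

apply_moves([
  [[4,45,0],[0,0,-0.06]],
  [[8,90,0],[0,0,-0.12]],
  [[12,135,0],[0,0,-0.18]],
  [[16,180,0],[0,0,-0.24]],
  [[20,215,0],[0,0,-0.3]],
  [[20,235,0],[0,0,-0.314]],
  [[20,238,0],[0,0,-0.314]],
  [[20,238,0],[0,0,-0.314]],
])

```text
time_s: 8.5
tool_pos: [0.5286, 0.1563, 0.2564]
tool_rot: [-180.0, 0.0, 129.3]
force: [0.0, -0.5, -2.5]
grip_width: 0.0258
```

Run:
```python
from h import *
o=env.get_obs();print(o["time_s"],o["tool_pos"],o["tool_rot"],o["force"],o["wrist_torque"],o["grip_width"])
s=env.read_camera("scene");t=env.read_camera("top")
print(proj(s,[[.528,.156,.068],[.528,.156,.086]]),proj(t,[[.528,.156,.086]]))
cv2.imwrite("pics/a3.png",np.hstack([cv2.resize(crop(s,220,130,320,230,4),(400,400)),cv2.resize(crop(t,160,130,260,230,4),(400,400))]))
```

```text
8.5 [0.52861295 0.15625261 0.25644153] [-1.79979922e+02  2.26551729e-02  1.29328191e+02] [ 0.02714641 -0.48153639 -2.45156404] [-0.18478845 -0.0378439  -0.05177981] 0.025760135435058878
[[270.49146348 210.7468857 ]
 [270.65401556 204.5143774 ]] [[215.63291    190.66753908]]
```

View pics/a3.png

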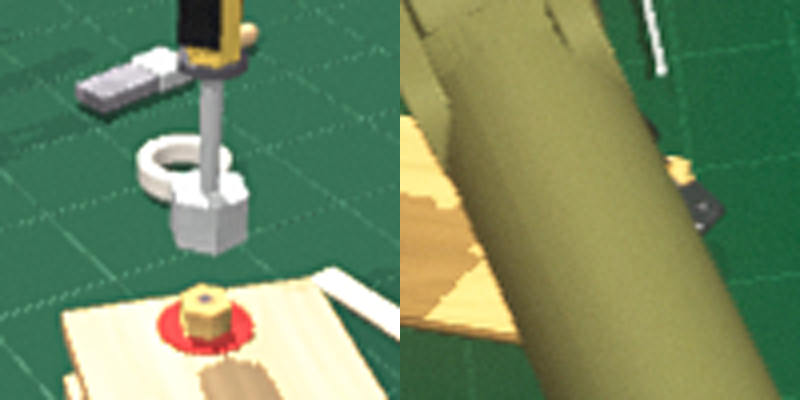

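The key hangs upright above the nut. The facets should look alike if the yaws match, so I'll check the projected corners for both in the scene view.

```bash
cat > chk.py <<'E'
from h import *
s=env.read_camera("scene")
o=env.get_obs();mz=o["tool_pos"][2]-.1235;kx=o["tool_pos"][:2]
a=cv2.resize(crop(s,245,165,295,225,8),(400,480))
out=[a]
for ny,kyaw in((9,9),(39,39)):
    b=a.copy()
    for V,c in((prism(.528,.156,ny,NL),(255,0,0)),(prism(kx[0],kx[1],kyaw,[(mz,.0395),(mz+.03,.0395)]),(0,0,255))):
        uv=(proj(s,V)-[245,165]+.5)*8-.5
        for q in uv: cv2.circle(b,tuple(int(v) for v in q),3,c,-1)
    out.append(b)
cv2.imwrite("pics/chk.png",cv2.resize(np.hstack(out[1:]),(800,480)))
E
python3 chk.py
```

```text
(no output)
```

View pics/chk.png

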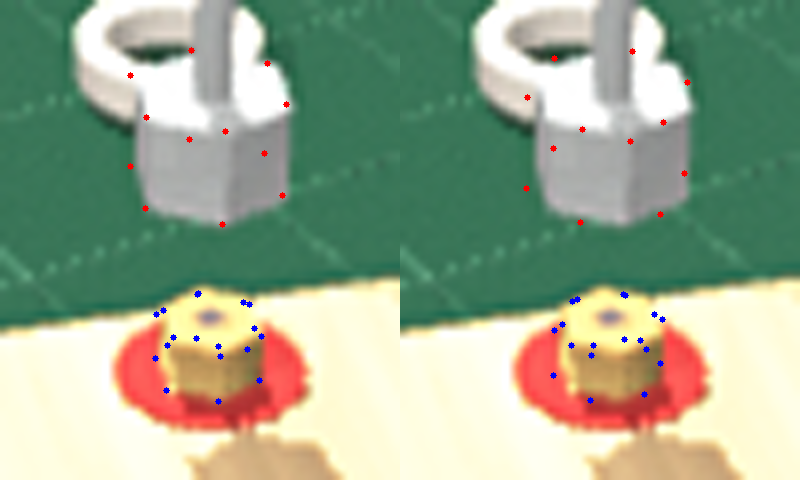

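Both sets of projected corners match the picture at yaw ≈9°, with the key and nut less than about 1 mm apart, so I'll descend. Fully seated should be TCP z ≈ 0.1945 and stuck on top ≈ 0.208.

apply_moves([
  [[0,0,-15],[0,0,0]],
  [[0,0,-30],[0,0,0]],
  [[0,0,-38],[0,0,0]],
  [[0,0,-42],[0,0,0]],
  [[0,0,-46],[0,0,0]],
  [[0,0,-50],[0,0,0]],
  [[0,0,-53],[0,0,0]],
  [[0,0,-53],[0,0,0]],
])

```text
time_s: 9.45
tool_pos: [0.5283, 0.1557, 0.2032]
tool_rot: [-180.0, 0.0, 129.2]
force: [-0.2, -1.7, -3.5]
grip_width: 0.0259
```

apply_moves([
  [[0,0,-3],[0,0,0]],
  [[0,0,-6],[0,0,0]],
  [[0,0,-8],[0,0,0]],
  [[0,0,-9],[0,0,0]],
  [[0,0,-10],[0,0,0]],
  [[0,0,-10],[0,0,0]],
])

```text
time_s: 10.05
tool_pos: [0.5286, 0.1556, 0.1948]
tool_rot: [180.0, 0.0, 129.2]
force: [-2.7, -3.3, 4.9]
grip_width: 0.0255
```

apply_moves([
  [[0,0,-1],[0,0,0]],
  [[0,0,-2],[0,0,0]],
  [[0,0,-2],[0,0,0]],
  [[0,0,-2],[0,0,0]],
])

```text
time_s: 10.45
tool_pos: [0.5288, 0.1556, 0.1947]
tool_rot: [179.9, 0.0, 129.2]
force: [-6.4, -3.6, 13.8]
grip_width: 0.0256
```

Run:
```python
from h import *
o=env.get_obs();print(o["time_s"],o["tool_pos"],o["tool_rot"],o["force"],o["wrist_torque"],o["grip_width"])
s=env.read_camera("scene");b=cv2.resize(crop(s,245,140,295,225,8),None,fx=1,fy=1);
for mz,c in((.071,(0,0,255)),(.085,(255,0,0))):
    for q in (proj(s,prism(o["tool_pos"][0],o["tool_pos"][1],9,[(mz,.0395),(mz+.03,.0395)]))-[245,140]+.5)*8: cv2.circle(b,tuple(int(v) for v in q),3,c,-1)
cv2.imwrite("pics/end.png",b[80:])
```

```text
10.45 [0.52881482 0.15559571 0.19467889] [1.79922398e+02 3.07700977e-02 1.29226076e+02] [-6.39987077 -3.56395701 13.76025467] [-1.3871251   1.92851856  0.05808464] 0.02556592230356256
```

View pics/end.png

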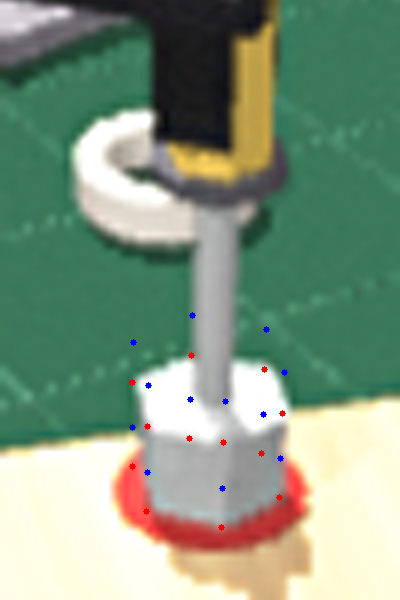

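The socket matches the red dots (mouth 3 mm above the nut's base), not the blue "stuck on top" dots. It stops hard at z 0.1947, upright and still gripped, so I'm handing in.

```bash
python3 -c "
from cell import env
print(env.sign_off())"
```

```text
the job is handed in; nothing more can be done
None
```

The yellow key (28 mm) is seated on the red-washer nut, upright and still gripped, and the job is handed in at about 10.5 s. The hand-in gives no verdict, so success rests on my own checks.

- **Choice of key:** in the pictures the red-washer nut measured about 32 mm across corners, so it is the 28 mm nut. I therefore tried only the yellow key. I did not touch the green and red keys or go near the other things on the table.
- **Seating:** the key went down 13 mm past the height where it would sit on top of the nut, then stopped firmly at tool height 194.7 mm (194.5 mm expected for fully seated). I was pressing with about 14 N.
- **Last picture:** the socket lines up with where a fully seated one should appear, upright.
- **Grip:** the fingers hold the handle flats at 25.6 mm opening, squeezing with 45 N.
- **Small mismatches:** the picture showed the key about 1–2 mm from its computed position, which is within the calibration error. About 7 N of sideways force remained on the tool. No check failed.

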